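Set a striking wall clock to four o'clock with one finger on the minute hand

ROBOT

A 7-joint arm with a two-finger parallel gripper is mounted at the origin on the work surface. World frame = base frame: x ahead of the robot, y to its left, z up, the work surface at z = 0. Lengths are in m, angles in rad, forces in N, time in s.
With the tool pointing down it reaches from about 0.4 to 0.85 m from the base axis. Payload 10.4 kg.
Tool frame: the origin (TCP) lies between the finger pads; the fingertips stand 22 mm ahead of it and the grasp point (between the pads) lies 3 mm ahead of it (r.nose_length is the distance from the TCP to the fingertips, in m); z points along the fingers, y is the line along which they close (so a half turn about z gives the same grasp; the last joint's range is limited). The gripper opens to 87 mm and grips with 3 to 60 N. Pads are 19 mm wide; open, the fingers measure 117 mm over their backs; the gripper's body (75 mm by 190 mm) begins 51 mm behind the grasp point.
Start: joints at [-1.127, 0.332, -0.065, 1.46, 0.022, 1.35, -0.088], TCP at [0.281, 0.558, 0.245] pointing down, gripper open.
Joint ranges: [-2.6, 2.6], [-0.5, 2.12], [-1.47, 1.34], [0.16, 2.42], [-1.27, 4.41], [0.06, 2.06], [-2.6, 2.6]. Speed limits (rad/s): [2.22, 2.22, 2.79, 2.79, 3.14, 3.14, 3.14].

INTERFACE

Orientations are given as a unit quaternion [x, y, z, w].
In Python, from bench import readout, cams, r gives the robot as it stands. The module is installed in compiled form; this text tells all that it offers.
- The arm moves only by the tool step_arm, never from a script. Its argument "deltas" is a list that holds one entry, the list of rows, each a list of 7 numbers: the turn, a rotation vector about the tool's x, y, z in rad, then the shift along the tool's x, y, z in m, then the opening in per cent of the stroke, from 0 (shut) to 100 (fully open). A call has 1 to 20 rows; each row is the pose to reach, as a shift and turn from the pose commanded when the call began, along the tool's axes at that moment; what a row does not reach only later rows make up. A row lasts 1/8 s, in which the tool goes at most 62.5 mm and 10.7 degrees, less where a joint would pass 70% of its speed; a pose out of reach is approached as far as the arm can. A call with a gripper value outside its range is refused whole. The fingers move at their own pace and stop on an object; "squeeze" is the grip in N (left out, the last holds). Time passes only in rows, so rows that repeat a pose let the fingers close. It gives the time, the measured TCP pose, the force, the opening and the grip force at its end, in the units of the state.
- readout.read_state(): the state, without advancing time (a new reading comes with each control period).
- cams.camera(name): name is "scene" or "top" or "wrist"; returns a dict with "img" (400x640x3 uint8, red, green, blue), "fx", "fy", "cx", "cy" (pixels), "k1" (the pictures are not rectified: a ray, as slopes to the right and down, at radius r is drawn at 1 + k1 r^2 times it, then the intrinsics apply), "origin" and "rotation" of the camera in the world; the wrist camera has in their place "T_tool_cam" (4x4, takes a point from camera to tool coordinates, whose origin is the TCP and whose axes are the flange's). Camera axes: x right, y up, looking along -z (the intrinsics and any distortion apply to the point x, -y, -z); pixel columns grow to the right and rows downward; lengths in m; the calibration is good to about 2 mm. A picture is of the moment at which its call begins: read the wrist's pose just before it. There is no depth.
- r.close_job(): hands the job in; it is judged then, once.
The state is a dict: "time": time; "joint_positions": joint angles; "joint_vel": joint speeds; "joint_torque": joint torques, N m; "ee_pos": TCP position; "eef_rot": TCP orientation; "ft_force": force on the tool from outside, world axes, zero at the start; "torque": the same for the moment, N m; "width": finger opening in m; "grip_force": force on a finger pad.
Only numpy, scipy, OpenCV 4.12 (cv2) and the standard library are available. Lean on these libraries where they do the work, as an engineer would, in place of code of your own. Each camera call takes 0.05 s, during which the arm holds its last target. There are 200 camera calls.

TASK

The striking wall clock lying dial up on the bench shows between five and twenty-four minutes past three: with one fingertip, gently push its minute hand clockwise to half past three, stop there for two seconds so that it can strike, then push it on to four o'clock, to within a minute, and move clear. Never turn the minute hand backwards or past the hour, do not squeeze it, and do not touch the hour hand or press on the dial. Leave the clock lying where it is and everything else on the bench undisturbed.

Things in the scene. Friction and masses are not known exactly. Their poses are not given: they have to be found in the camera images.
- clock: Loose 2.8 kg wall clock, dial up, glass off: dark square back box 230 x 230 x 50 mm, round wooden surround 332 mm across, brass ring, white dial 280 mm across. Origin: centre of its underside, on the hands' axis; dial face 78 mm above it, top of surround 72 mm. z up; x from the centre to the 12 mark, 3 o'clock towards -y.
- dial_centre (a point): Centre of the dial, on its face: the axis of both hands. The hub of the hands rises 21 mm above it.
- twelve_mark (a point): The 12 o'clock mark on the dial face, 117 mm from the centre: a pair of black bars with a short red bar outside them. Every other hour is one black bar 26 mm long (wider at 3, 6 and 9); between them small minute strokes. Two brass-ringed winding holes lie in the 6 o'clock half.
- minute_hand (a joint): Minute hand angle in rad, growing clockwise seen from above: 0 at 12 and four o'clock, -pi at half past three, -2 pi at three; 0.105 per minute. In the clock's frame the hand points along (cos q, -sin q). Turns either way against a friction of 0.06 N m (0.6 N at 100 mm), stays where left, does not coast. Starts between -5.75 and -3.8.
- minute_blade: The minute hand: long, slim, flat, black, 7 mm wide, 3 mm thick, reaching 124 mm from the axis (tail 37 mm). Its underside is 12 mm above the dial face; beyond 74 mm from the axis nothing lies between them, so a closed fingertip 4 to 10 mm above the dial at 100 mm radius meets only this hand. Origin: on the axis at the dial face; x along the hand.
- minute_tip (a point): Tip of the minute hand, 124 mm from the axis, 13.5 mm above the dial face.
- hour_hand: The short, broad, black hour hand with a diamond near its end, reaching 72 mm from the axis, its top 8 mm above the dial face. It is geared to the minute hand and follows at a twelfth of its angle. Origin: on the axis at the dial face; it points at 4 when the minute hand is at 12 (at joint 0).
- dial: The white dial of 280 mm diameter. Origin: its centre, on its face; axes as the clock's.
- winding_key: Brass butterfly winding key lying flat, 64 x 44 mm, 11 mm high, loose, a bystander. Origin: under its middle.
- loupe: Black eyeglass loupe, 38 mm diameter, 30 mm high, loose, a bystander. Origin: centre of its underside.
- oil_bottle: Small amber oil bottle, 30 mm diameter, 70 mm high, loose, a bystander. Origin: centre of its underside.
- parts_tin: Round aluminium tin for small parts, 48 mm diameter, 32 mm high, loose, a bystander. Origin: centre of its underside.
- oil_cups: Wooden block 50 x 150 mm, 14 mm high, with four coloured oil cups (black, blue, green, red) to 26 mm, loose, a bystander. Origin: centre of its underside; long side along y.
- screwdriver: Yellow-handled screwdriver, 140 mm long, lying, loose, a bystander. Origin: under its middle; handle to -x.
- pendulum: The clock's pendulum lying flat: brass bob of 80 mm diameter, 12 mm high, with a wooden rod reaching 245 mm from the bob's centre along +y, loose, a bystander. Origin: under the bob's centre.

How it is judged:
By the outcome, as a careful person would: the job done as asked, in the order asked, and still so for the second after the job is handed in, with the robot touching nothing.
It also fails if it takes over 64 s, if anything falls off the work surface, if the arm or the gripper's body presses on something with over 40 N, if the wrist force passes 120 N, or if a joint passes its speed limit or range.

## Working session

There is one attempt and no reset: what is moved stays moved. The work goes in short steps, Python scripts to look and compute and a tool call to move; the robot and the scene stay as the last step left them, time stands still between calls to the robot, and variables do not carry over. Pictures are saved under pics/ and viewed, at most 10 in all, crops included, and the job is handed in when it is done.

Besides the shell and the picture viewer there is one more tool, called in YAML: its name, and indented under it one key for each argument. step_arm: Moves the arm, as the interface text tells. Its arguments: {"type":"object","properties":{"deltas":{"type":"array"},"squeeze":{"type":"number"}},"required":["deltas"]}

```bash
mkdir -p pics
python3 - <<'E'
from bench import readout,cams,r
import cv2,numpy as np
s=readout.read_state();print(s['time'],s['ee_pos'],s['eef_rot'],s['width'],r.nose_length)
for n in("top",):
    c=cams.camera(n);cv2.imwrite(f'pics/{n}0.png',c['img'][:,:,::-1]);print({k:v for k,v in c.items() if k!='img'})
E
```

```text
0.0 [0.28110276 0.55782562 0.2437548 ] [ 2.31263877e-01  9.72890807e-01 -6.93460779e-04 -1.27930975e-04] 0.08728741071980212 0.022
{'fx': 436.410559902365, 'fy': 436.410559902365, 'cx': 327.40944750133957, 'cy': 200.69373864342595, 'k1': -0.006226519789244935, 'origin': array([ 0.49286883, -0.00724666,  1.20532577]), 'rotation': array([ 0.04066648, -0.03303406, -0.70452208,  0.70774546])}
```

View pics/top0.png

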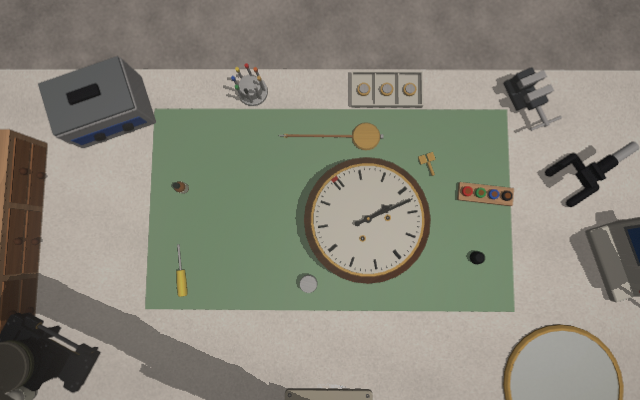

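```bash
cat > h.py <<'E'
import numpy as np
from scipy.spatial.transform import Rotation as R
def ray2z(c,u,v,z,Rm=None,o=None):
    Rm=R.from_quat(c['rotation']).as_matrix() if Rm is None else Rm; o=c['origin'] if o is None else o
    x=(u-c['cx'])/c['fx'];y=(v-c['cy'])/c['fy'];a,b=x,y
    for _ in range(9): k=1+c['k1']*(a*a+b*b);a,b=x/k,y/k
    d=Rm@np.array([a,-b,-1]);return o+d*(z-o[2])/d[2]
E
python3 - <<'E'
import cv2
i=cv2.imread('pics/top0.png')[150:290,295:440]
cv2.imwrite('pics/c0.png',cv2.resize(i,None,fx=4,fy=4,interpolation=2))
E
```

```text
(no output)
```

View pics/c0.png

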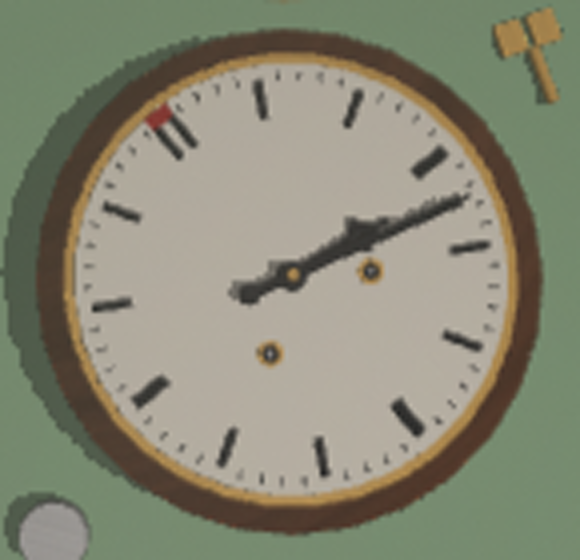

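```bash
cat > plan.py <<'E'
from bench import readout,cams
from h import *
c=cams.camera('top')
P=lambda x,y,z: ray2z(c,295+(x+.5)/4-.5,150+(y+.5)/4-.5,z)
m=[P(*p,.078) for p in((172,133),(430,162),(407,417),(151,391))]
cen=np.mean(m,axis=0); t=P(463,199,.0915)
az=lambda v:np.degrees(np.arctan2(v[1],v[0]))
a12=np.mean([az(m[0]-m[2]),az(m[3]-m[1])-90])
if __name__=='__main__':
    print([np.linalg.norm(p-cen) for p in m],np.linalg.norm((t-cen)[:2]))
    ah=az(t-cen);print('cen',cen,'12 at',a12,az(m[0]-m[2]),'hand',ah,'min',((a12-ah)%360)/6)
E
python3 plan.py
```

```text
[np.float64(0.11974785873433103), np.float64(0.11739116090618516), np.float64(0.11751797479138859), np.float64(0.11680328539728185)] 0.12004745543298263
cen [ 0.56544973 -0.09756538  0.078     ] 12 at 39.49459444456278 39.50440468509134 hand -66.31990171269311 min 17.635749359542647
```

step_arm:
  deltas:
    - [[0,0,-0.02,-0.015,-0.012,0,0],[0,0,-0.06,-0.045,-0.035,0,0],[0,0,-0.12,-0.085,-0.066,0,0],[0,0,-0.18,-0.128,-0.099,0,0],[0,0,-0.24,-0.171,-0.132,0,0],[0,0,-0.3,-0.214,-0.165,0,0],[0,0,-0.36,-0.257,-0.198,0,0],[0,0,-0.42,-0.3,-0.231,0,0],[0,0,-0.48,-0.342,-0.264,0,0],[0,0,-0.54,-0.385,-0.297,0,0],[0,0,-0.6,-0.428,-0.33,0,0],[0,0,-0.66,-0.47,-0.363,0,0],[0,0,-0.72,-0.513,-0.396,0,0],[0,0,-0.78,-0.556,-0.429,0,0],[0,0,-0.84,-0.595,-0.459,0,0],[0,0,-0.88,-0.625,-0.482,0,0],[0,0,-0.907,-0.638,-0.492,0,0],[0,0,-0.907,-0.6415,-0.495,0,0],[0,0,-0.907,-0.6415,-0.495,0,0],[0,0,-0.907,-0.6415,-0.495,0,0]]
  squeeze: 3

```text
time: 2.6
ee_pos: [0.6313, -0.1714, 0.2446]
eef_rot: [-0.219, 0.976, 0.0, 0.0]
ft_force: [0.1, 0.8, 0.0]
width: 0.0005
grip_force: 0.0
```

```bash
cat > look.py <<'E'
import sys,cv2
from plan import *
s=readout.read_state();M=R.from_quat(s['eef_rot']).as_matrix();p=s['ee_pos']
d=p-cen;print('t',s['time'],'tcp',p.round(4),'tip',(p+M[:,2]*.022).round(4),'yaw',az(M[:,0])%360,'z',M[:,2].round(3))
print('r',np.hypot(*d[:2]),'az',az(d),'tgt yaw',(az(d)-90)%360,'j',s['joint_positions'].round(2),'F',np.round(s['ft_force'],2),s['width'])
if len(sys.argv)>1:
    n=sys.argv[1]
    for k in('wrist','top'):
        c=cams.camera(k);i=c['img'][:,:,::-1]
        if k=='top': i=cv2.resize(i[150:290,295:440],None,fx=4,fy=4,interpolation=2)
        cv2.imwrite(f'pics/{k}{n}.png',i)
        if k=='wrist': np.savez(f'w{n}.npz',T=c['T_tool_cam'],M=M,p=p,**{q:c[q] for q in('fx','fy','cx','cy','k1')})
E
python3 look.py 1
```

```text
t 2.65 tcp [ 0.6314 -0.1714  0.2447] tip [ 0.6314 -0.1714  0.2227] yaw 205.28562634997914 z [ 0.     0.001 -1.   ]
r 0.0990118657664761 az -48.260351332772274 tgt yaw 221.73964866722773 j [-0.13  0.41  0.45  1.4  -0.18  1.37  2.33] F [-0.09 -0.06 -0.05] 0.0005843318843901927
```

View pics/wrist1.png

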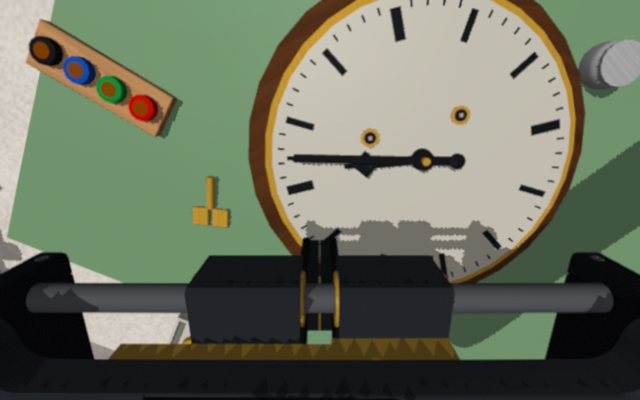

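Run:
```python
from h import *
from plan import cen,az,a12
d=dict(np.load('w1.npz'));T=d['T'];Rm=d['M']@T[:3,:3];o=d['p']+d['M']@T[:3,3]
f=lambda u,v,z:ray2z(d,u,v,z,Rm,o)
m={k:f(*p,.078) for k,p in {3:(300,187),4:(300,124),5:(335,62),6:(398,24),7:(470,25),8:(524,66),9:(545,128),10:(531,190)}.items()}
for a,b in((3,9),(4,10)):
    print((m[a]+m[b])/2,np.linalg.norm(m[a]-m[b])/2,az(m[b]-m[a])-(90 if a==3 else 60))
# fit circle/angles
A=[];y=[]
for k,p in m.items():
    t=-np.radians(30*k);A+= [[np.cos(t),-np.sin(t),1,0],[np.sin(t),np.cos(t),0,1]];y+=[p[0],p[1]]
s,res,*_=np.linalg.lstsq(np.array(A),np.array(y),rcond=None)
print('fit r,az,cen',np.hypot(s[0],s[1]),np.degrees(np.arctan2(s[1],s[0])),s[2:],res)
c2=np.r_[s[2:],0];t=f(291,158,.0915);print('hand',az(t-c2),np.linalg.norm((t-c2)[:2]),'hub',f(427,161,.099),cen,a12)
```

```text
[ 0.56309426 -0.10027918  0.078     ] 0.11764699916045898 39.13824316523173
[ 0.56309463 -0.10061384  0.078     ] 0.11716266928905578 39.645577816448366
fit r,az,cen 0.117580375841827 39.317819594079836 [ 0.56293635 -0.10032679] [2.59631305e-06]
hand -65.83335885839792 0.12112665453409223 hub [ 0.56210447 -0.10053152  0.099     ] [ 0.56544973 -0.09756538  0.078     ] 39.49459444456278
```

step_arm:
  deltas:
    - [[0,0,0,0,0,0.02,0],[0,0,0,0,0,0.05,0],[0,0,0,0,0,0.08,0],[0,0,0,0,0,0.105,0],[0,0,0,0,0,0.12,0],[0,0,0,0,0,0.128,0],[0,0,0,0,0,0.134,0],[0,0,0,0,0,0.137,0],[0,0,0,0,0,0.137,0],[0,0,0,0,0,0.137,0]]

```text
time: 4.05
ee_pos: [0.6316, -0.1726, 0.108]
eef_rot: [-0.218, 0.976, -0.0, 0.0]
ft_force: [-0.4, -0.0, 0.0]
width: 0.0006
grip_force: 0.0
```

```bash
sed -i "s/^a12=.*/cen=np.array([.564,-.099,.078]);a12=39.4/" plan.py; python3 look.py 2
```

```text
t 4.1 tcp [ 0.6316 -0.1726  0.108 ] tip [ 0.6316 -0.1726  0.086 ] yaw 205.22282548107844 z [ 0.001  0.    -1.   ]
r 0.09993047194624617 az -47.458557746793765 tgt yaw 222.54144225320624 j [-0.11  0.52  0.41  1.55 -0.22  1.12  2.37] F [ 0.37  1.38 -0.08] 0.0002971929798881506
```

View pics/wrist2.png

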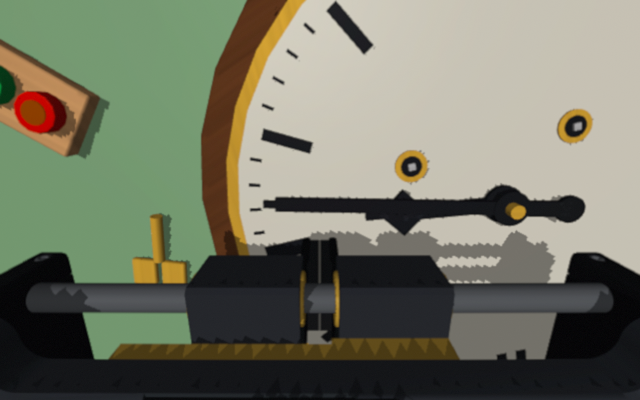

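step_arm:
  deltas:
    - [[0,0,0,0.0047,-0.0013,0,0],[0,0,0,0.0096,-0.0025,0,0],[0,0,0,0.0146,-0.0034,0,0],[0,0,0,0.0196,-0.004,0,0],[0,0,0,0.0246,-0.0044,0,0],[0,0,0,0.0297,-0.0045,0,0],[0,0,0.052,0.0349,-0.0044,0,0],[0,0,0.105,0.0401,-0.004,0,0],[0,0,0.157,0.0453,-0.0033,0,0],[0,0,0.209,0.0505,-0.0023,0,0],[0,0,0.262,0.0556,-0.0011,0,0],[0,0,0.314,0.0606,0.0004,0,0],[0,0,0.367,0.0655,0.0021,0,0],[0,0,0.419,0.0704,0.0041,0,0],[0,0,0.471,0.0751,0.0064,0,0],[0,0,0.524,0.0797,0.0089,0,0],[0,0,0.576,0.0842,0.0116,0,0],[0,0,0.628,0.0885,0.0146,0,0],[0,0,0.681,0.0926,0.0178,0,0],[0,0,0.733,0.0966,0.0212,0,0]]

```text
time: 6.7
ee_pos: [0.5347, -0.1948, 0.1076]
eef_rot: [0.147, 0.989, -0.0, 0.0]
ft_force: [0.6, 0.1, -0.3]
width: 0.001
grip_force: 0.3
```

```bash
python3 look.py 3
```

```text
t 6.75 tcp [ 0.5341 -0.1947  0.1075] tip [ 0.5341 -0.1946  0.0855] yaw 162.96316156286414 z [-0.  0. -1.]
r 0.1002059725520345 az -107.3378054761629 tgt yaw 162.66219452383712 j [-0.22  0.36  0.59  1.8  -0.23  1.05  1.73] F [ 1.28  0.79 -0.85] 0.0007296096466001543
```

View pics/wrist3.png

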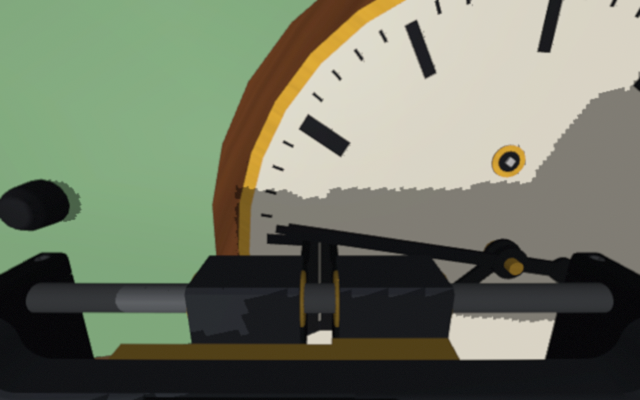

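```bash
cat > ang.py <<'E'
import sys
from h import *
from plan import cen,az,a12
n,u,v,hu,hv=sys.argv[1:6]
d=dict(np.load(f'w{n}.npz'));T=d['T'];Rm=d['M']@T[:3,:3];o=d['p']+d['M']@T[:3,3]
f=lambda u,v,z:ray2z(d,float(u),float(v),z,Rm,o)
t=f(u,v,.0915);h=f(hu,hv,.099);fa=az(d['p']-cen)
for c in(cen,h): a=az(t-c);print(c.round(4),np.linalg.norm((t-c)[:2]),'hand',a,'to half past',(a-(a12-180))%360,'to hour',(a-a12+180)%360-180,'lead',(fa-a)%360)
for q in sys.argv[6:]:
    p=f(*q.split(','),.078);print('mark',np.linalg.norm((p-h)[:2]),(a12-az(p-h))%360/30,(a12-az(p-cen))%360/30)
E
python3 ang.py 3 277 229 514 267 325,135 420,48
```

```text
[ 0.564 -0.099  0.078] 0.12605873359311745 hand -115.60771480066308 to half past 24.99228519933692 to hour -155.00771480066308 lead 8.269909324500176
[ 0.5624 -0.1018  0.099 ] 0.12280306425861504 hand -115.5101920265421 to half past 25.089807973457894 to hour -154.9101920265421 lead 8.172386550379201
mark 0.1161923365861085 6.004620163941862 5.985503080053179
mark 0.1172831913822407 7.013680145868023 6.972682506967955
```

step_arm:
  deltas:
    - [[0,0,0.052,0.0052,0.0001,0,0],[0,0,0.105,0.0105,0.0006,0,0],[0,0,0.157,0.0156,0.0012,0,0],[0,0,0.209,0.0208,0.0022,0,0],[0,0,0.262,0.0259,0.0034,0,0],[0,0,0.314,0.0309,0.0049,0,0],[0,0,0.367,0.0358,0.0066,0,0],[0,0,0.401,0.039,0.0079,0,0],[0,0,0.428,0.0415,0.009,0,0],[0,0,0.428,0.0415,0.009,0,0],[0,0,0.428,0.0415,0.009,0,0]]

```text
time: 8.28
ee_pos: [0.4979, -0.174, 0.1075]
eef_rot: [0.352, 0.936, 0.0, -0.0]
ft_force: [0.6, 0.0, 0.2]
width: 0.0004
grip_force: 0.0
```

```bash
python3 look.py 4
```

```text
t 8.325 tcp [ 0.4979 -0.174   0.1075] tip [ 0.4979 -0.1739  0.0855] yaw 138.73810612721567 z [-0.  0. -1.]
r 0.09993582388618903 az -131.4098383996197 tgt yaw 138.5901616003803 j [-0.34  0.28  0.68  1.91 -0.21  1.02  1.28] F [-0.14 -0.62 -0.02] 0.0007265661303824248
```

View pics/wrist4.png

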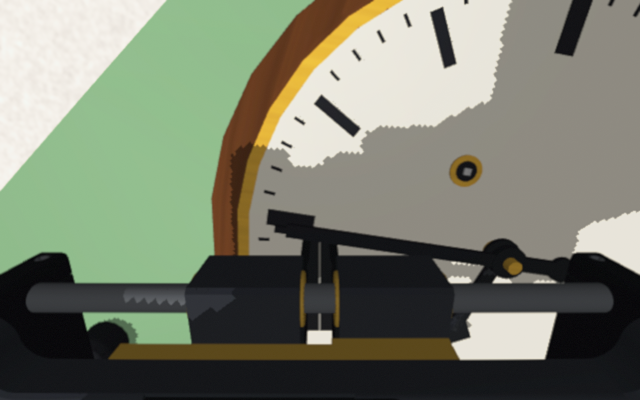

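```bash
python3 ang.py 4 277 229.5 513 267 337,115 443,38 270,217
```

```text
[ 0.564 -0.099  0.078] 0.12524218344291696 hand -139.15018970845065 to half past 1.4498102915493405 to hour -178.55018970845066 lead 7.740351308830952
[ 0.5624 -0.1018  0.099 ] 0.12222124953875035 hand -139.63649267029783 to half past 0.9635073297021677 to hour -179.03649267029783 lead 8.226654270678125
mark 0.11683737249536306 7.006705002011015 6.967015871382325
mark 0.1169177219584134 8.015230190541166 7.963890083700874
mark 0.12792399364243906 5.985314292296857 5.969408076368654
```

step_arm:
  deltas:
    - [[0,0,0.01,0.001,0,0,0],[0,0,0.02,0.0021,0,0,0],[0,0,0.02,0.0021,0,0,0],[0,0,0.02,0.0021,0,0,0],[0,0,0.02,0.0021,0,0,0],[0,0,0.02,0.0021,0,0,0],[0,0,0.02,0.0021,0,0,0],[0,0,0.02,0.0021,0,0,0],[0,0,0.02,0.0021,0,0,0],[0,0,0.02,0.0021,0,0,0],[0,0,0.02,0.0021,0,0,0],[0,0,0.02,0.0021,0,0,0],[0,0,0.02,0.0021,0,0,0],[0,0,0.02,0.0021,0,0,0],[0,0,0.02,0.0021,0,0,0],[0,0,0.02,0.0021,0,0,0],[0,0,0.02,0.0021,0,0,0],[0,0,0.02,0.0021,0,0,0],[0,0,0.02,0.0021,0,0,0],[0,0,0.02,0.0021,0,0,0]]

```text
time: 10.98
ee_pos: [0.4962, -0.1726, 0.1075]
eef_rot: [0.362, 0.932, 0.0, 0.0]
ft_force: [0.2, -0.3, 0.1]
width: 0.0006
grip_force: 0.1
```

step_arm:
  deltas:
    - [[0,0,0,0,0,0,0],[0,0,0,0,0,0,0],[0,0,0,0,0,0,0],[0,0,0,0,0,0,0]]

```text
time: 11.48
ee_pos: [0.4962, -0.1726, 0.1075]
eef_rot: [0.362, 0.932, 0.0, -0.0]
ft_force: [-0.5, -0.3, 0.2]
width: 0.0006
grip_force: 0.1
```

```bash
python3 look.py
```

```text
t 11.525 tcp [ 0.4962 -0.1725  0.1075] tip [ 0.4962 -0.1725  0.0855] yaw 137.55764389960805 z [ 0.  0. -1.]
r 0.09999916091641317 az -132.66278366588122 tgt yaw 137.33721633411878 j [-0.35  0.28  0.68  1.91 -0.2   1.02  1.25] F [ 0.6  -0.13  0.88] 0.000561796737333997
```

step_arm:
  deltas:
    - [[0,0,0.052,0.0052,0.0001,0,0],[0,0,0.105,0.0105,0.0006,0,0],[0,0,0.157,0.0156,0.0012,0,0],[0,0,0.209,0.0208,0.0022,0,0],[0,0,0.262,0.0259,0.0034,0,0],[0,0,0.314,0.0309,0.0049,0,0],[0,0,0.367,0.0358,0.0066,0,0],[0,0,0.419,0.0407,0.0087,0,0],[0,0,0.471,0.0454,0.0109,0,0],[0,0,0.524,0.05,0.0134,0,0],[0,0,0.576,0.0545,0.0161,0,0],[0,0,0.628,0.0588,0.0191,0,0],[0,0,0.681,0.0629,0.0223,0,0],[0,0,0.733,0.0669,0.0257,0,0],[0,0,0.785,0.0707,0.0293,0,0],[0,0,0.838,0.0743,0.0331,0,0],[0,0,0.89,0.0777,0.0371,0,0],[0,0,0.942,0.0809,0.0412,0,0],[0,0,0.995,0.0839,0.0455,0,0],[0,0,1.047,0.0866,0.05,0,0]]

```text
time: 14.02
ee_pos: [0.466, -0.0772, 0.1075]
eef_rot: [0.78, 0.626, -0.0, 0.0]
ft_force: [0.6, -1.4, 0.1]
width: 0.0005
grip_force: 0.3
```

```bash
python3 look.py
```

```text
t 14.075 tcp [ 0.4662 -0.0766  0.1075] tip [ 0.4662 -0.0766  0.0855] yaw 77.3503395074282 z [ 0.  0. -1.]
r 0.10032960643989308 az 167.07941963100802 tgt yaw 77.07941963100802 j [-0.66  0.15  0.79  2.05 -0.12  0.99 -0.03] F [ 0.73 -0.18  0.62] 0.00026964576119183515
```

step_arm:
  deltas:
    - [[0,0,0.052,0.0052,0.0001,0,0],[0,0,0.105,0.0105,0.0006,0,0],[0,0,0.157,0.0156,0.0012,0,0],[0,0,0.209,0.0208,0.0022,0,0],[0,0,0.262,0.0259,0.0034,0,0],[0,0,0.314,0.0309,0.0049,0,0],[0,0,0.367,0.0358,0.0066,0,0],[0,0,0.419,0.0407,0.0087,0,0],[0,0,0.471,0.0454,0.0109,0,0],[0,0,0.524,0.05,0.0134,0,0],[0,0,0.576,0.0545,0.0161,0,0],[0,0,0.628,0.0588,0.0191,0,0],[0,0,0.681,0.0629,0.0223,0,0],[0,0,0.733,0.0669,0.0257,0,0],[0,0,0.785,0.0707,0.0293,0,0],[0,0,0.838,0.0743,0.0331,0,0],[0,0,0.89,0.0777,0.0371,0,0],[0,0,0.942,0.0809,0.0412,0,0],[0,0,0.995,0.0839,0.0455,0,0],[0,0,1.047,0.0866,0.05,0,0]]

```text
time: 16.58
ee_pos: [0.5335, -0.0036, 0.1075]
eef_rot: [0.988, 0.152, -0.0, -0.0]
ft_force: [-0.8, 0.0, 1.1]
width: 0.0003
grip_force: 0.3
```

```bash
python3 look.py 5
```

```text
t 16.625 tcp [ 0.534  -0.0032  0.1075] tip [ 0.534  -0.0032  0.0855] yaw 17.408996418437297 z [-0. -0. -1.]
r 0.10037870137831902 az 107.39492028110011 tgt yaw 17.394920281100113 j [-0.81  0.34  0.87  1.9  -0.3   1.04 -1.09] F [-0.14  0.32  0.45] 2.647781334705172e-05
```

View pics/wrist5.png

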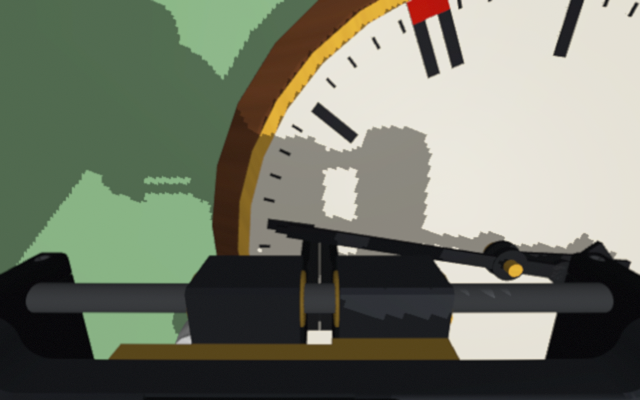

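step_arm:
  deltas:
    - [[0,0,0.052,0.0052,0.0001,0,0],[0,0,0.105,0.0105,0.0006,0,0],[0,0,0.157,0.0156,0.0012,0,0],[0,0,0.209,0.0208,0.0022,0,0],[0,0,0.262,0.0259,0.0034,0,0],[0,0,0.314,0.0309,0.0049,0,0],[0,0,0.367,0.0358,0.0066,0,0],[0,0,0.419,0.0407,0.0087,0,0],[0,0,0.471,0.0454,0.0109,0,0],[0,0,0.524,0.05,0.0134,0,0],[0,0,0.576,0.0545,0.0161,0,0],[0,0,0.628,0.0588,0.0191,0,0],[0,0,0.681,0.0629,0.0223,0,0],[0,0,0.733,0.0669,0.0257,0,0],[0,0,0.785,0.0707,0.0293,0,0],[0,0,0.838,0.0743,0.0331,0,0],[0,0,0.89,0.0777,0.0371,0,0],[0,0,0.942,0.0809,0.0412,0,0],[0,0,0.942,0.0809,0.0412,0,0]]

```text
time: 19.1
ee_pos: [0.623, -0.0186, 0.1074]
eef_rot: [0.95, -0.312, -0.0, 0.0]
ft_force: [-0.1, 0.1, 0.2]
width: 0.0004
grip_force: 0.0
```

```bash
python3 look.py 6
```

```text
t 19.15 tcp [ 0.6229 -0.0184  0.1074] tip [ 0.6229 -0.0184  0.0854] yaw 323.7153299965989 z [-0. -0. -1.]
r 0.09985962187997117 az 53.83250422518572 tgt yaw 323.83250422518574 j [-0.76  0.63  0.98  1.66 -0.56  1.16 -1.83] F [-0.47 -0.26 -0.19] 0.00019645139847651756
```

View pics/wrist6.png

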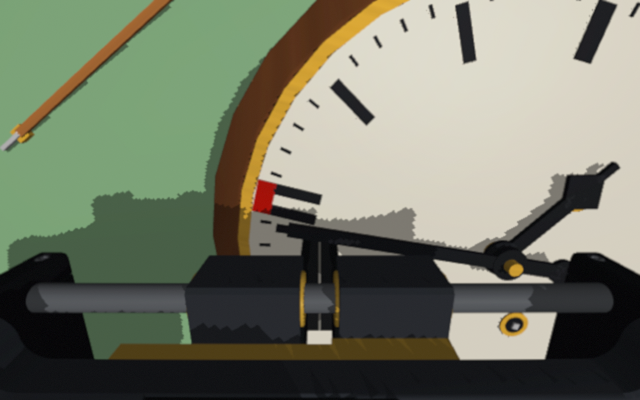

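```bash
python3 ang.py 6 277 228 513 267 264,196 352,102 466,32 595,32
```

```text
[ 0.564 -0.099  0.078] 0.12087411087599688 hand 44.21098731513468 to half past 184.81098731513467 to hour 4.810987315134696 lead 9.621516910051042
[ 0.5642 -0.1011  0.099 ] 0.12221872508696713 hand 44.98584271354381 to half past 185.5858427135438 to hour 5.585842713543798 lead 8.846661511641912
mark 0.1328856876329728 11.98432886670541 0.009694206088035411
mark 0.11542151319799471 0.9982950175605779 1.0333855721465295
mark 0.11608356860800109 2.0271232686679004 2.05807144229304
mark 0.11680964801967994 3.044716320346204 3.06321301129141
```

step_arm:
  deltas:
    - [[0,0,0.03,0.003,0,0,0],[0,0,0.06,0.006,0.0002,0,0],[0,0,0.082,0.0082,0.0003,0,0],[0,0,0.082,0.0082,0.0003,0,0],[0,0,0.082,0.0082,0.0003,0,0],[0,0,0.082,0.003,0.0001,0,0],[0,0,0.082,-0.005,0,0,0],[0,0,0.082,-0.015,0,0,0],[0,0,0.082,-0.015,0,0,0]]

```text
time: 20.42
ee_pos: [0.6104, -0.0083, 0.1075]
eef_rot: [0.937, -0.35, -0.0, -0.0]
ft_force: [-0.0, -0.7, -0.8]
width: 0.0004
grip_force: 0.0
```

```bash
python3 look.py 7
```

```text
t 20.475 tcp [ 0.6108 -0.0087  0.1076] tip [ 0.6108 -0.0087  0.0856] yaw 318.95670371760275 z [ 0.     0.001 -1.   ]
r 0.10169510978641172 az 62.59613727750415 tgt yaw 332.59613727750417 j [-0.81  0.61  1.01  1.7  -0.57  1.15 -1.92] F [ 0.18 -0.09  0.17] 0.00021221600342757625
```

View pics/wrist7.png

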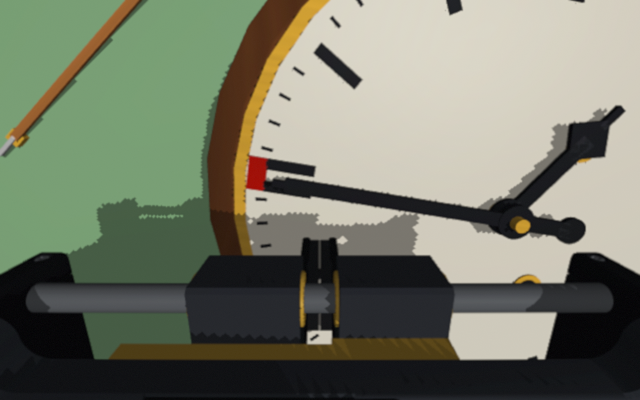

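```bash
python3 ang.py 7 265 182 520 226 257,173 338,65
```

```text
[ 0.564 -0.099  0.078] 0.1250047624362348 hand 39.435543276695036 to half past 180.03554327669502 to hour 0.035543276695022996 lead 23.160594000809112
[ 0.5628 -0.1007  0.099 ] 0.12701212405612622 hand 39.69832402327638 to half past 180.29832402327636 to hour 0.2983240232763933 lead 22.89781325422777
mark 0.13354106225649595 11.99846742771362 0.006920207686723737
mark 0.11693652078771202 1.0175402642913005 1.0426981586953592
```

step_arm:
  deltas:
    - [[0,0,0,0,0,-0.02,0],[0,0,0,0,0,-0.05,0],[0,0,0,0,0,-0.09,0],[0,0,0,0,0,-0.12,0],[0,0,0,-0.02,-0.02,-0.14,0],[0,0,0,-0.05,-0.055,-0.14,0],[0,0,0,-0.08,-0.09,-0.14,0],[0,0,0,-0.11,-0.125,-0.14,0],[0,0,0,-0.14,-0.16,-0.14,0],[0,0,0,-0.16,-0.185,-0.14,0],[0,0,0,-0.17,-0.2,-0.14,0],[0,0,0,-0.17,-0.2,-0.14,0],[0,0,0,-0.17,-0.2,-0.14,0]]

```text
time: 22.25
ee_pos: [0.6148, 0.2508, 0.2481]
eef_rot: [0.936, -0.352, 0.0, 0.0]
ft_force: [0.5, -2.2, -0.2]
width: 0.0007
grip_force: 0.0
```

```bash
python3 look.py 8
```

```text
t 22.3 tcp [0.6147 0.2509 0.2481] tip [0.6148 0.2509 0.2261] yaw 318.74808159272084 z [ 0. -0. -1.]
r 0.35352256176401936 az 81.74713748067164 tgt yaw 351.74713748067165 j [-1.14  0.61  1.06  1.38 -0.53  1.45 -2.39] F [0.34 0.14 1.07] 0.0005669205538896218
```

View pics/top8.png

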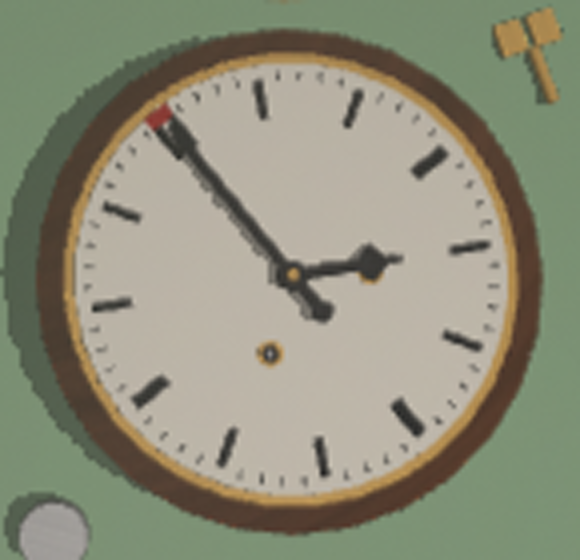

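The minute hand lies on the 12 pair at about (170,125) and the hour hand points at 4. The clock, key and tin are where they were, so I'm handing the job in.

```bash
python3 -c "
from bench import r
print(r.close_job())"
```

```text
the job is handed in; nothing more can be done
None
```

The job is handed in: the minute hand was pushed clockwise to half past three, held there a little over two seconds, then pushed to four o'clock (measured under a degree short of the mark), with the arm clear at 22 s and the clock not visibly moved.

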